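# Find the hatch that rocks and push it open

### The job

One of the four identical hatches of the wiring trough has lost the packing block under its far side. With the fingertips, press gently on the far side of each hatch in turn until you find the one that rocks, then push its raised near edge up and over until it stands open upright or leaning back, so that the block can be replaced; leave the other hatches shut. Only press and push: do not pinch or force a hatch, and leave everything lying around where it is.

Things in the scene. Friction and masses are not known exactly. Their poses are not given: they have to be found in the camera images.
- trough: grey wiring trough fixed to the bench, 154 mm deep (its x), 504 mm long (its y), top at z = 80 mm; origin at the centre of its underside, x away from the robot, y to the left. Four identical bare metal hatches lie flush in its top, 94 mm apart along y, 1 to 4 from the left. Three rest on hidden blocks; any one of the four has lost its block. Under the hatches the bays are free to 55 mm below the top
- hatch_1 (a joint): tilt of hatch 1, rad: 0 shut and flush, grows as the far part sinks and the near part rises, 1.57 upright, stop at 1.85 (leaning away from the robot). Stays where it is left. If blocked, it only gives on a rubber buffer when the far part is pressed (4 N a mm, 5 mm at most, under 0.17 rad) and springs back; if loose, 2 to 8 N tips it, about 0.75 rad for a 24 mm deep press. Pressing the near part moves no hatch
- hatch_1_press (a point): point on the upper face of hatch 1, 34 mm beyond the pivot (14 mm from the far edge), mid-width; moves with the hatch; z axis = the plate's upward normal
- hatch_1_hinge (a point): pivot of hatch 1, mid-width, 2.5 mm under the trough's top; fixed; x axis away from the robot, y along the pivot line. The hatch is a plate 120 mm (x) by 86 mm (y), 5 mm thick, centred in height on the pivot; its near edge is 72 mm before the pivot, its far edge 48 mm beyond; 4 mm gaps before and behind it. Pushed by its raised near edge it opens easily along an arc, but jams if pushed level while still flat
- hatch_2 (a joint): tilt of hatch 2, rad: 0 shut and flush, grows as the far part sinks and the near part rises, 1.57 upright, stop at 1.85 (leaning away from the robot). Stays where it is left. If blocked, it only gives on a rubber buffer when the far part is pressed (4 N a mm, 5 mm at most, under 0.17 rad) and springs back; if loose, 2 to 8 N tips it, about 0.75 rad for a 24 mm deep press. Pressing the near part moves no hatch
- hatch_2_press (a point): point on the upper face of hatch 2, 34 mm beyond the pivot (14 mm from the far edge), mid-width; moves with the hatch; z axis = the plate's upward normal
- hatch_2_hinge (a point): pivot of hatch 2, mid-width, 2.5 mm under the trough's top; fixed; x axis away from the robot, y along the pivot line. The hatch is a plate 120 mm (x) by 86 mm (y), 5 mm thick, centred in height on the pivot; its near edge is 72 mm before the pivot, its far edge 48 mm beyond; 4 mm gaps before and behind it. Pushed by its raised near edge it opens easily along an arc, but jams if pushed level while still flat
- hatch_3 (a joint): tilt of hatch 3, rad: 0 shut and flush, grows as the far part sinks and the near part rises, 1.57 upright, stop at 1.85 (leaning away from the robot). Stays where it is left. If blocked, it only gives on a rubber buffer when the far part is pressed (4 N a mm, 5 mm at most, under 0.17 rad) and springs back; if loose, 2 to 8 N tips it, about 0.75 rad for a 24 mm deep press. Pressing the near part moves no hatch
- hatch_3_press (a point): point on the upper face of hatch 3, 34 mm beyond the pivot (14 mm from the far edge), mid-width; moves with the hatch; z axis = the plate's upward normal
- hatch_3_hinge (a point): pivot of hatch 3, mid-width, 2.5 mm under the trough's top; fixed; x axis away from the robot, y along the pivot line. The hatch is a plate 120 mm (x) by 86 mm (y), 5 mm thick, centred in height on the pivot; its near edge is 72 mm before the pivot, its far edge 48 mm beyond; 4 mm gaps before and behind it. Pushed by its raised near edge it opens easily along an arc, but jams if pushed level while still flat
- hatch_4 (a joint): tilt of hatch 4, rad: 0 shut and flush, grows as the far part sinks and the near part rises, 1.57 upright, stop at 1.85 (leaning away from the robot). Stays where it is left. If blocked, it only gives on a rubber buffer when the far part is pressed (4 N a mm, 5 mm at most, under 0.17 rad) and springs back; if loose, 2 to 8 N tips it, about 0.75 rad for a 24 mm deep press. Pressing the near part moves no hatch
- hatch_4_press (a point): point on the upper face of hatch 4, 34 mm beyond the pivot (14 mm from the far edge), mid-width; moves with the hatch; z axis = the plate's upward normal
- hatch_4_hinge (a point): pivot of hatch 4, mid-width, 2.5 mm under the trough's top; fixed; x axis away from the robot, y along the pivot line. The hatch is a plate 120 mm (x) by 86 mm (y), 5 mm thick, centred in height on the pivot; its near edge is 72 mm before the pivot, its far edge 48 mm beyond; 4 mm gaps before and behind it. Pushed by its raised near edge it opens easily along an arc, but jams if pushed level while still flat
- heat_sink: finned aluminium heat sink 30x34x15 mm, on the trough's left end cover; leave alone. Origin at the centre of its underside
- relay: black and yellow relay 26x46x16 mm, on the trough's right end cover; leave alone. Origin at the centre of its underside
- flux_bottle_a: dropper bottle 34x35x94 mm with a purple cap, behind the trough; leave alone. Origin at the centre of its underside
- tip_cleaner: soldering tip cleaner 45x45x61 mm, behind the trough's right end; leave alone. Origin at the centre of its underside
- solder_spool: solder spool 77x52x36 mm, front left; leave alone. Origin at the centre of its underside
- cutters: side cutters 41x122x11 mm lying to the right of the trough; leave alone. Origin at the centre of its underside
- tweezers: steel tweezers 14x119x10 mm lying in front of the trough; leave alone. Origin at the centre of its underside
- driver: screwdriver 17x149x17 mm, yellow handle, lying in front of the trough, to the right; leave alone. Origin at the centre of its underside

How it is judged:
By the outcome, as a careful person would: the job done as asked, in the order asked, and still so for the second after the job is handed in, with the robot touching nothing.
It also fails if it takes over 54 s, if anything falls off the work surface, if the arm or the gripper's body presses on something with over 40 N, if the wrist force passes 120 N, or if a joint passes its speed limit or range.

### The arm

A 7-joint arm with a two-finger parallel gripper is mounted at the origin on a cart in front of the work surface, level with it; the furniture and walls round the work are solid. World frame = base frame: x ahead of the robot, y to its left, z up, the work surface at z = 0. Lengths are in m, angles in rad, forces in N, time in s.
With the tool pointing down it reaches from about 0.425 to 0.875 m from the base axis. Payload 4.7 kg.
Tool frame: the origin (TCP) lies on the centre line of the jaws, within the pads' length; the fingertips stand ahead of it and the grasp point (between the pads) lies 8 mm behind it (ctrl.finger_overhang is the x of the fingertips in the tool frame, in m); x points along the fingers, z is the direction in which the jaws open and shut, and the axes are right-handed (so a half turn about x gives the same grasp; the last joint's range is limited). The gripper opens to 87 mm and grips with 3 to 60 N. Pads are 19 mm wide; open, the fingers measure 117 mm over their backs; the gripper's body (75 mm by 190 mm) begins 51 mm behind the grasp point.
Start: joints at [1.163, 0.321, -0.07, 1.45, 0.023, 1.371, -0.057], TCP at [0.266, -0.593, 0.234] pointing down, gripper open.
Joint ranges: [-2.86, 2.86], [-0.3, 2.09], [-1.38, 1.24], [0.06, 2.45], [-1.56, 4.7], [0.09, 2.05], [-2.69, 2.69]. Speed limits (rad/s): [2.57, 2.57, 3.14, 3.14, 3.14, 3.14, 3.14].

### API

Orientations are given as a rotation vector (axis times angle).
In Python, from bench import readout, viewer, job, nets, ctrl gives the robot as it stands.
- The arm moves only by the shell command python3 -m creep 'ROWS' [FORCE]. ROWS is JSON, a list of rows, each an object with "linear": the shift along the tool's x, y, z in m, a list of three; "twist": the turn, a rotation vector about the tool's x, y, z in degrees, a list of three; "fingers": the gripper's target within -1 to 1 (shut at 1, half-way at 0, fully open at -1). A call has 1 to 8 rows; each row is the pose to reach, as a shift and turn from the pose commanded when the call began, along the tool's axes at that moment; what a row does not reach only later rows make up. A row lasts 1/12 s, in which the tool goes at most 41.7 mm and 7.16 degrees, less where a joint would pass 70% of its speed; a pose out of reach is approached as far as the arm can. A call with a gripper value outside its range is refused whole. The fingers move at their own pace and stop on an object; FORCE is the grip in N (left out, the last holds). Time passes only in rows, so rows that repeat a pose let the fingers close. It gives the time, the measured TCP pose, the force and the opening at its end, in the units of the state.
- readout.get_state(): the state, without advancing time (a new reading comes with each control period).
- viewer.get_image(name): name is "side" or "top" or "wrist"; returns (picture, depth): 400x640x3 uint8, red, green, blue; 400x640 float32, m along the optical axis (not along the pixel's ray), 0 where there is no reading.
- viewer.camera_params(name): a dict with "K" (3x3 intrinsics, pixels), "cam_to_world" (4x4, takes a point from camera to world coordinates). Camera axes: x right, y down, z forward; pixel columns grow to the right and rows downward; lengths in m; the calibration is good to about 2 mm. A picture is of the moment at which its call begins: read the wrist's pose just before it. camera_params takes no time and is no camera call; for the wrist camera it gives the pose at the moment of the call.
- job.close_job(): hands the job in, once; it reports no verdict.
Trained networks look in the newest picture that a camera, given by its name, has taken for a name from the list of things; names that differ only in an ending like _2 or _b are one class to them, and where a whole thing is asked for, a point or a joint stands for the part that bears it (a point fixed in the world has none). Each returns a list of dicts, best first, with "conf" (0 to 1); they miss things now and then, are a little off and sometimes report something else, mostly with a low value. They report only what shows in the picture. A call takes as long as a camera call.
- nets.boxes_of(camera, label): "centre" ([x, y, z] in m, in world coordinates, good to about 4 mm: the middle of the surface that is visible of it).
- nets.place_of(camera, label): "centre" ([x, y, z] in m, in world coordinates, good to about 4 mm: a listed point, or the origin of a listed thing).
The state is a dict: "time": time; "joint_positions": joint angles; "qd": joint speeds; "joint_torque": joint torques, N m; "position": TCP position; "tool_rot": TCP orientation; "ft_force": force on the tool from outside, world axes, zero at the start; "torque": the same for the moment, N m; "grip_width": opening from 0.0 (shut) to 1.0 (fully open).
Only numpy, scipy, OpenCV 4.12 (cv2) and the standard library are available. Lean on these libraries where they do the work, as an engineer would, in place of code of your own. Each camera call takes 0.05 s, during which the arm holds its last target.

## Working session

There is one attempt and no reset: what is moved stays moved. The work goes in short steps, Python scripts to look and compute and a shell command to move; the robot and the scene stay as the last step left them, time stands still between calls to the robot, and variables do not carry over. Pictures are saved under pics/ and viewed, and the job is handed in when it is done.

```bash
ls; mkdir -p pics; cat > h.py <<'E'
import numpy as np, cv2
from bench import readout, viewer, job, nets, ctrl
from scipy.spatial.transform import Rotation as R
def snap(cam,fn):
    im,d=viewer.get_image(cam); p=viewer.camera_params(cam)
    cv2.imwrite('pics/'+fn,im[:,:,::-1]); np.savez('pics/'+fn+'.npz',d=d,K=p['K'],T=p['cam_to_world'])
    return im,d,p
def px(d,p,u,v):
    K=np.array(p['K']);T=np.array(p['cam_to_world']);z=d[v,u]
    return (T@np.array([(u-K[0,2])/K[0,0]*z,(v-K[1,2])/K[1,1]*z,z,1]))[:3]
def st():
    s=readout.get_state(); print('t',round(s['time'],3),'p',np.round(s['position'],4),'rot',np.round(s['tool_rot'],3),'F',np.round(s['ft_force'],2),'grip',round(s['grip_width'],3)); return s
E
python3 - <<'E'
from h import *
s=st(); print(s['joint_positions']); print(R.from_rotvec(s['tool_rot']).as_matrix().round(3)); print(ctrl.finger_overhang)
snap('top','top0.png'); snap('side','side0.png')
for l in ['trough','hatch_1_press','hatch_1_hinge']:
    for r in nets.place_of('top',l): print(l,np.round(r['centre'],4),r['conf'])
st()
E
```

```text
pics
t 0.0 p [ 0.2659 -0.5926  0.2325] rot [ 0.894  1.381 -0.893] F [-0.17 -0.32 -0.38] grip 0.996
[ 1.16306665  0.3218136  -0.07006524  1.45167445  0.02256846  1.37077819
 -0.05692628]
[[-0.001  0.912  0.409]
 [ 0.002  0.409 -0.912]
 [-1.    -0.    -0.002]]
0.011
trough [ 0.5683  0.0097 -0.0017] 0.58
trough [0.5545 0.154  0.0784] 0.4
hatch_1_press [0.5861 0.1636 0.0811] 0.96
hatch_1_press [ 0.7529 -0.2176  0.0026] 0.58
hatch_1_hinge [0.5562 0.1534 0.078 ] 0.97
t 0.25 p [ 0.266  -0.5928  0.233 ] rot [ 0.894  1.381 -0.893] F [-0.02  0.38 -0.42] grip 0.997
```

View pics/top0.png

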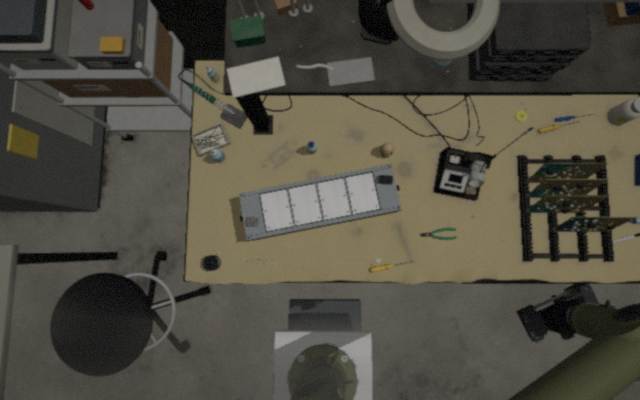

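View pics/side0.png

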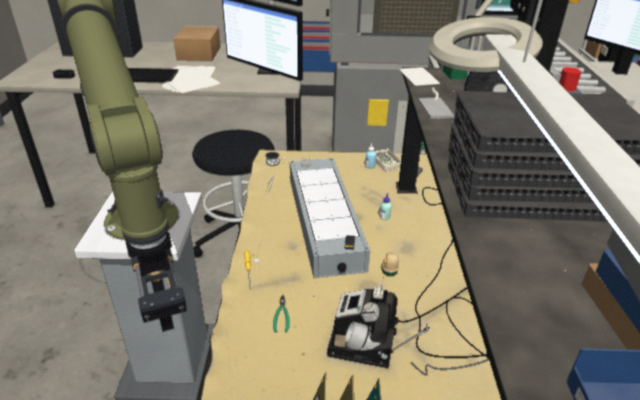

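The top view shows the trough from px (240,215) to (398,185), tilted about 10° with its right end farther away. The heat sink is at (250,220) and the relay at (385,180). The side view agrees. Next I'll fit the trough pose from depth.

```bash
python3 - <<'E'
from h import *
for f in ['top0','side0']:
    z=np.load(f'pics/{f}.png.npz');d,K,T=z['d'],z['K'],z['T']
    im=cv2.imread(f'pics/{f}.png')
    v,u=np.mgrid[:400,:640]
    P=np.stack([(u-K[0,2])/K[0,0]*d,(v-K[1,2])/K[1,1]*d,d,np.ones_like(d)],-1)@T.T
    print(f,T[:3,3].round(3),K[0,0])
    m=(d>0)&(abs(P[...,2]-.08)<.012)&(P[...,0]>.35)&(P[...,0]<.8)&(abs(P[...,1])<.45)
    n,l,s,c=cv2.connectedComponentsWithStats(m.astype(np.uint8))
    k=1+np.argmax(s[1:,4]);q=P[l==k]
    rr=cv2.minAreaRect((q[:,:2]*1000).astype(np.float32));print('trough',rr,np.median(q[:,2]),len(q), q[:,:2].mean(0))
    w=(l==k)&(im.min(-1)>150)
    q=P[w];rr=cv2.minAreaRect((q[:,:2]*1000).astype(np.float32));print('hatches',rr,np.median(q[:,2]),len(q))
    # items nearby
    m2=(d>0)&(P[...,2]>.02)&(P[...,0]>.3)&(P[...,0]<.95)&(abs(P[...,1])<.6)&(l!=k)
    n,l2,s,c=cv2.connectedComponentsWithStats(m2.astype(np.uint8))
    for i in range(1,n):
        if s[i,4]>15: 
            q=P[l2==i];print(q.min(0)[:3].round(3),q.max(0)[:3].round(3),s[i,4])
E
```

```text
top0 [ 0.419 -0.02   1.339] 394.69453007587794
trough ((570.2525024414062, 11.4931640625), (155.06329345703125, 504.3336181640625), 11.37553882598877) 0.08129162682971014 6965 [0.5684276 0.0148779]
hatches ((570.658935546875, 10.202789306640625), (116.0016098022461, 362.8465270996094), 11.130494117736816) 0.08135648444283095 3339
[ 0.776 -0.6    0.021] [0.95  0.241 0.668] 29443
[0.867 0.305 0.02 ] [0.95  0.44  0.119] 296
[ 0.585 -0.6    0.02 ] [ 0.86  -0.361  0.205] 2363
[0.832 0.347 0.02 ] [0.849 0.385 0.031] 16
[0.774 0.382 0.02 ] [0.798 0.428 0.028] 26
[0.714 0.326 0.02 ] [0.784 0.411 0.101] 159
[0.743 0.024 0.023] [0.778 0.057 0.1  ] 101
[ 0.731 -0.235  0.02 ] [ 0.775 -0.193  0.066] 156
[ 0.627 -0.222  0.093] [ 0.654 -0.176  0.103] 119
[ 0.475 -0.014  0.021] [0.497 0.092 0.067] 34
[0.348 0.345 0.022] [0.397 0.396 0.04 ] 198
[ 0.3   -0.6    0.383] [ 0.319 -0.556  0.621] 433
side0 [ 0.574 -1.286  0.963] 514.8392786394901
trough ((570.2006225585938, 12.5457763671875), (155.2264404296875, 514.2952270507812), 11.402461051940918) 0.08017279587887138 4849 [ 0.57662505 -0.02700758]
hatches ((571.2700805664062, 13.489715576171875), (152.39138793945312, 512.802978515625), 11.462611198425293) 0.08031438798420132 4245
[ 0.777 -0.6    0.02 ] [0.95  0.41  0.761] 27294
[ 0.3   -0.6    0.605] [ 0.322 -0.568  0.636] 158
[0.716 0.329 0.02 ] [0.785 0.438 0.097] 168
[0.346 0.34  0.02 ] [0.398 0.395 0.038] 107
[0.491 0.2   0.091] [0.521 0.244 0.101] 48
[ 0.3  -0.6   0.49] [ 0.316 -0.582  0.556] 143
[ 0.448 -0.257  0.02 ] [0.696 0.235 0.068] 1049
[0.744 0.021 0.021] [0.779 0.05  0.092] 177
[ 0.3   -0.6    0.419] [ 0.308 -0.58   0.482] 117
[ 0.511 -0.005  0.022] [0.524 0.005 0.068] 17
[ 0.53  -0.096  0.024] [ 0.539 -0.09   0.067] 16
[ 0.3   -0.6    0.379] [ 0.305 -0.579  0.402] 48
[ 0.628 -0.226  0.092] [ 0.653 -0.175  0.103] 114
[ 0.732 -0.24   0.021] [ 0.777 -0.194  0.063] 257
[ 0.585 -0.6    0.02 ] [ 0.868 -0.353  0.195] 4396
```

```bash
python3 - <<'E'
import cv2
im=cv2.imread('pics/top0.png')[120:290,180:480]
cv2.imwrite('pics/top0z.png',cv2.resize(im,None,fx=2.6,fy=2.6,interpolation=cv2.INTER_CUBIC))
E
```

```text
(no output)
```

View pics/top0z.png

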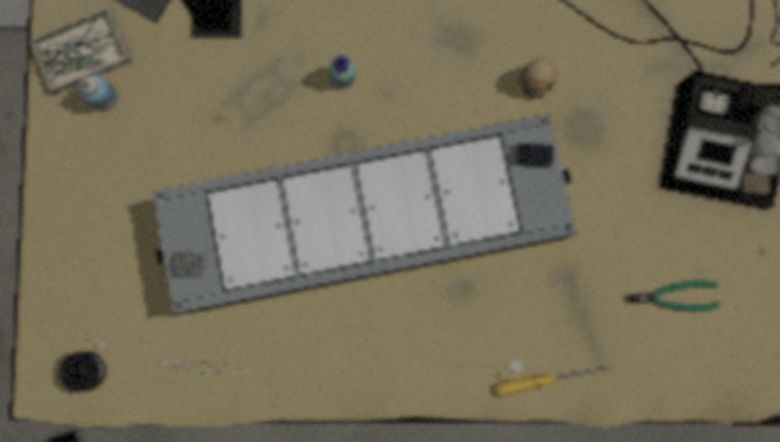

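```bash
cat >> h.py <<'E'
C=np.array([.5705,.0115]); PSI=np.deg2rad(11.38)
RT=np.array([[np.cos(PSI),-np.sin(PSI),0],[np.sin(PSI),np.cos(PSI),0],[0,0,1]])
YH={1:.141,2:.047,3:-.047,4:-.141}
RD=np.stack([[0,0,-1],RT[:,0],-RT[:,1]],1)
def w2t(p): return RT.T@(np.array(p)-[*C,0])
def t2w(p): return RT@np.array(p)+[*C,0]
def shift(target_t):
    "target TCP in trough frame -> tool-frame shift (mm), twist deg"
    s=st(); M=R.from_rotvec(s['tool_rot']).as_matrix()
    d=M.T@(t2w(target_t)-s['position'])
    tw=R.from_matrix(M.T@RD).as_rotvec(degrees=True)
    print('trough-frame tcp',(w2t(s['position'])*1000).round(1),'shift mm',(d*1000).round(1),'twist',tw.round(2))
E
python3 - <<'E'
from h import *
shift([.046,YH[4],.17])
E
```

```text
t 0.25 p [ 0.266  -0.5928  0.233 ] rot [ 0.894  1.381 -0.893] F [-0.02  0.38 -0.42] grip 0.997
trough-frame tcp [-417.8 -532.4  233. ] shift mm [  63.2  538.9 -278.9] twist [ 1.279e+01 -5.000e-02  1.000e-02]
```

```bash
python3 -m creep '[{"linear":[0,36,-18],"twist":[2,0,0],"fingers":1},{"linear":[0,72,-36],"twist":[4,0,0],"fingers":1},{"linear":[0,108,-54],"twist":[6,0,0],"fingers":1},{"linear":[0,0.144,-0.072],"twist":[8,0,0],"fingers":1}]' 10 2>&1 | head -c 0; echo "(not run: checking units)"
```

```text
(not run: checking units)
```

That command did run, and I'd typed millimetres where it takes metres. The per-row cap limits how far the arm could have gone, so I'm checking where it is.

```bash
python3 - <<'E'
from h import *
shift([.046,YH[4],.17]); print(readout.get_state()['joint_positions'])
E
```

```text
t 0.583 p [ 0.3698 -0.4659  0.2335] rot [ 1.     1.329 -0.999] F [ 0.86 -0.3   0.79] grip 0.782
trough-frame tcp [-291.  -428.4  233.5] shift mm [  63.9  359.6 -258.5] twist [ 4.75 -0.02 -0.05]
[ 0.98125461  0.20886373 -0.1455487   1.59140204  0.02992757  1.34355006
 -0.45720988]
```

No harm done: the cap held it to 164 mm along the intended direction, in free space. I'm carrying on in metres.

```bash
python3 -m creep '[{"linear":[0,0.033,-0.024],"twist":[0.6,0,0],"fingers":1},{"linear":[0,0.066,-0.048],"twist":[1.2,0,0],"fingers":1},{"linear":[0,0.099,-0.071],"twist":[1.8,0,0],"fingers":1},{"linear":[0,0.132,-0.095],"twist":[2.4,0,0],"fingers":1},{"linear":[0,0.165,-0.119],"twist":[3,0,0],"fingers":1},{"linear":[0,0.198,-0.142],"twist":[3.6,0,0],"fingers":1},{"linear":[0,0.225,-0.162],"twist":[4.2,0,0],"fingers":1},{"linear":[0,0.24,-0.172],"twist":[4.7,0,0],"fingers":1}]' 10; python3 - <<'E'
from h import *
shift([.046,YH[4],.12]); print(readout.get_state()['joint_positions'])
E
```

```text
time: 1.25
position: [0.5533, -0.2306, 0.2337]
tool_rot: [1.058, 1.3, -1.054]
ft_force: [-0.2, 0.2, 0.0]
grip_width: 0.168
t 1.25 p [ 0.5533 -0.2306  0.2337] rot [ 1.058  1.3   -1.054] F [-0.17  0.17  0.05] grip 0.168
trough-frame tcp [ -64.6 -234.   233.7] shift mm [114.1 111.1 -91.9] twist [ 0.43 -0.12 -0.11]
[ 0.63709926  0.23134441 -0.3350784   1.5738941   0.07459397  1.34867452
 -1.07081584]
```

```bash
python3 -m creep '[{"linear":[0.012,0.024,-0.02],"twist":[0.4,0,0],"fingers":1},{"linear":[0.026,0.048,-0.04],"twist":[0.4,0,0],"fingers":1},{"linear":[0.042,0.072,-0.06],"twist":[0.4,0,0],"fingers":1},{"linear":[0.062,0.094,-0.078],"twist":[0.4,0,0],"fingers":1},{"linear":[0.085,0.107,-0.089],"twist":[0.4,0,0],"fingers":1},{"linear":[0.108,0.111,-0.092],"twist":[0.4,0,0],"fingers":1},{"linear":[0.114,0.111,-0.092],"twist":[0.4,0,0],"fingers":1}]' 10; python3 - <<'E'
from h import *
shift([.046,YH[4],.092]); print(readout.get_state()['joint_positions'])
snap('wrist','w1.png'); snap('top','top1.png')
E
```

```text
time: 1.83
position: [0.6395, -0.121, 0.1151]
tool_rot: [1.062, 1.303, -1.065]
ft_force: [-0.4, 0.3, -0.6]
grip_width: 0.006
t 1.833 p [ 0.6395 -0.121   0.1151] rot [ 1.062  1.303 -1.065] F [-0.43  0.25 -0.59] grip 0.006
trough-frame tcp [  41.5 -143.5  115.1] shift mm [23.   4.6 -2.4] twist [-0.09 -0.22  0.32]
[ 0.44290648  0.43220487 -0.38059165  1.57155688  0.16710781  1.1768262
 -1.34496114]
```

View pics/w1.png

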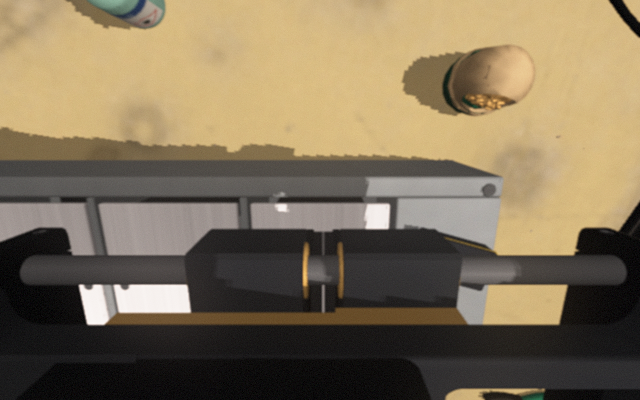

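View pics/top1.png

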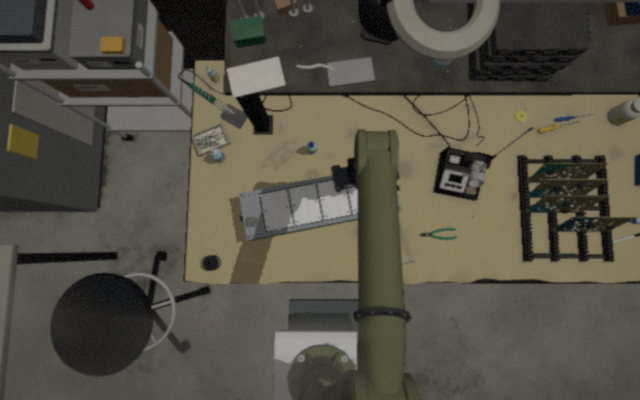

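The wrist view shows the shut fingers over hatch 4: the hatch's far strip is at px (250–390, 215) and the fingers are centred at about (322,270). The top view agrees. Lowering to just above the plate.

```bash
python3 -m creep '[{"linear":[0.006,0.004,-0.002],"twist":[0,0,0],"fingers":1},{"linear":[0.012,0.004,-0.002],"twist":[0,0,0],"fingers":1},{"linear":[0.016,0.004,-0.002],"twist":[0,0,0],"fingers":1},{"linear":[0.016,0.004,-0.002],"twist":[0,0,0],"fingers":1}]'; python3 - <<'E'
from h import *
shift([.046,YH[4],.092])
E
```

```text
time: 2.27
position: [0.6442, -0.1221, 0.1033]
tool_rot: [1.066, 1.294, -1.067]
ft_force: [-0.0, 0.6, 0.3]
grip_width: 0.008
t 2.267 p [ 0.6442 -0.1221  0.1033] rot [ 1.066  1.294 -1.067] F [-0.01  0.63  0.35] grip 0.008
trough-frame tcp [  45.9 -145.5  103.3] shift mm [11.3  0.1 -4.5] twist [-0.36  0.01  0.04]
```

```bash
python3 -m creep '[{"linear":[0.005,0,-0.003],"twist":[0,0,0],"fingers":1},{"linear":[0.009,0,-0.003],"twist":[0,0,0],"fingers":1},{"linear":[0.009,0,-0.003],"twist":[0,0,0],"fingers":1}]'; python3 - <<'E'
from h import *
shift([.046,YH[4],.092])
E
python3 -m creep '[{"linear":[0.002,0,0],"twist":[0,0,0],"fingers":1},{"linear":[0.003,0,0],"twist":[0,0,0],"fingers":1},{"linear":[0.003,0,0],"twist":[0,0,0],"fingers":1}]'; python3 - <<'E'
from h import *
shift([.046,YH[4],.092])
E
```

```text
time: 2.52
position: [0.6435, -0.1181, 0.0937]
tool_rot: [1.065, 1.296, -1.066]
ft_force: [-0.1, -0.5, -0.6]
grip_width: 0.008
t 2.517 p [ 0.6435 -0.1181  0.0937] rot [ 1.065  1.296 -1.066] F [-0.13 -0.46 -0.59] grip 0.008
trough-frame tcp [  45.9 -141.5   93.7] shift mm [ 1.7  0.1 -0.5] twist [-0.28 -0.03  0.07]
time: 2.77
position: [0.6441, -0.1185, 0.0915]
tool_rot: [1.066, 1.294, -1.066]
ft_force: [-0.1, -0.7, 0.5]
grip_width: 0.005
t 2.767 p [ 0.6441 -0.1185  0.0915] rot [ 1.066  1.294 -1.066] F [-0.05 -0.7   0.46] grip 0.005
trough-frame tcp [  46.5 -142.    91.5] shift mm [-0.5 -0.5 -1. ] twist [-0.32  0.   -0.  ]
```

```bash
python3 -m creep '[{"linear":[0.001,0,0],"twist":[0,0,0],"fingers":1},{"linear":[0.002,0,0],"twist":[0,0,0],"fingers":1},{"linear":[0.002,0,0],"twist":[0,0,0],"fingers":1}]'; python3 -m creep '[{"linear":[0.001,0,0],"twist":[0,0,0],"fingers":1},{"linear":[0.002,0,0],"twist":[0,0,0],"fingers":1},{"linear":[0.002,0,0],"twist":[0,0,0],"fingers":1}]'
```

```text
time: 3.02
position: [0.6443, -0.1186, 0.0905]
tool_rot: [1.066, 1.294, -1.066]
ft_force: [-2.4, 0.4, 4.5]
grip_width: 0.001
time: 3.27
position: [0.6444, -0.1186, 0.0898]
tool_rot: [1.066, 1.293, -1.066]
ft_force: [-3.8, -0.5, 10.5]
grip_width: 0.004
```

```bash
python3 -m creep '[{"linear":[0.001,0,0],"twist":[0,0,0],"fingers":1},{"linear":[0.002,0,0],"twist":[0,0,0],"fingers":1},{"linear":[0.002,0,0],"twist":[0,0,0],"fingers":1}]'
```

```text
time: 3.52
position: [0.6445, -0.1186, 0.0891]
tool_rot: [1.065, 1.293, -1.066]
ft_force: [-6.3, 1.0, 17.1]
grip_width: 0.005
```

Hatch 4 resists firmly: 17 N at only about 2 mm, above the 8 N that would tip a loose one. It's blocked, so on to hatch 3.

```bash
python3 -m creep '[{"linear":[-0.012,0,0],"twist":[0,0,0],"fingers":1},{"linear":[-0.022,0,-0.012],"twist":[0,0,0],"fingers":1},{"linear":[-0.022,0,-0.04],"twist":[0,0,0],"fingers":1},{"linear":[-0.022,0,-0.07],"twist":[0,0,0],"fingers":1},{"linear":[-0.022,0,-0.09],"twist":[0,0,0],"fingers":1},{"linear":[-0.018,0,-0.094],"twist":[0,0,0],"fingers":1},{"linear":[-0.011,0,-0.094],"twist":[0,0,0],"fingers":1},{"linear":[-0.011,0,-0.094],"twist":[0,0,0],"fingers":1}]'; python3 - <<'E'
from h import *
shift([.046,YH[3],.092])
E
```

```text
time: 4.18
position: [0.625, -0.0269, 0.0949]
tool_rot: [1.064, 1.296, -1.068]
ft_force: [0.2, -1.2, -0.7]
grip_width: 0.004
t 4.183 p [ 0.625  -0.0269  0.0949] rot [ 1.064  1.296 -1.068] F [ 0.22 -1.17 -0.69] grip 0.004
trough-frame tcp [ 45.9 -48.4  94.9] shift mm [ 2.9  0.1 -1.4] twist [-0.3   0.03  0.14]
```

```bash
python3 -m creep '[{"linear":[0.003,0,-0.001],"twist":[0,0,0],"fingers":1},{"linear":[0.006,0,-0.001],"twist":[0,0,0],"fingers":1},{"linear":[0.006,0,-0.001],"twist":[0,0,0],"fingers":1},{"linear":[0.006,0,-0.001],"twist":[0,0,0],"fingers":1}]'; python3 -m creep '[{"linear":[0.001,0,0],"twist":[0,0,0],"fingers":1},{"linear":[0.002,0,0],"twist":[0,0,0],"fingers":1},{"linear":[0.002,0,0],"twist":[0,0,0],"fingers":1}]'; python3 -m creep '[{"linear":[0.001,0,0],"twist":[0,0,0],"fingers":1},{"linear":[0.002,0,0],"twist":[0,0,0],"fingers":1},{"linear":[0.002,0,0],"twist":[0,0,0],"fingers":1}]'
```

```text
time: 4.52
position: [0.626, -0.0272, 0.0908]
tool_rot: [1.066, 1.293, -1.068]
ft_force: [-1.8, -1.7, 2.6]
grip_width: 0.006
time: 4.77
position: [0.6261, -0.0271, 0.0899]
tool_rot: [1.066, 1.292, -1.068]
ft_force: [-3.6, -2.0, 9.7]
grip_width: 0.007
time: 5.02
position: [0.6262, -0.0271, 0.0892]
tool_rot: [1.066, 1.292, -1.068]
ft_force: [-5.5, -1.7, 15.6]
grip_width: 0.009
```

Hatch 3 is blocked too (15.6 N and still rising). Next is hatch 2.

```bash
python3 -m creep '[{"linear":[-0.012,0,0],"twist":[0,0,0],"fingers":1},{"linear":[-0.022,0,-0.012],"twist":[0,0,0],"fingers":1},{"linear":[-0.022,0,-0.04],"twist":[0,0,0],"fingers":1},{"linear":[-0.022,0,-0.07],"twist":[0,0,0],"fingers":1},{"linear":[-0.022,0,-0.09],"twist":[0,0,0],"fingers":1},{"linear":[-0.018,0,-0.094],"twist":[0,0,0],"fingers":1},{"linear":[-0.011,0,-0.094],"twist":[0,0,0],"fingers":1},{"linear":[-0.011,0,-0.094],"twist":[0,0,0],"fingers":1}]'; python3 - <<'E'
from h import *
shift([.046,YH[2],.092])
E
python3 -m creep '[{"linear":[0.003,0,0],"twist":[0,0,0],"fingers":1},{"linear":[0.006,0,0],"twist":[0,0,0],"fingers":1},{"linear":[0.006,0,0],"twist":[0,0,0],"fingers":1},{"linear":[0.006,0,0],"twist":[0,0,0],"fingers":1}]'; python3 -m creep '[{"linear":[0.001,0,0],"twist":[0,0,0],"fingers":1},{"linear":[0.002,0,0],"twist":[0,0,0],"fingers":1},{"linear":[0.002,0,0],"twist":[0,0,0],"fingers":1}]'; python3 -m creep '[{"linear":[0.001,0,0],"twist":[0,0,0],"fingers":1},{"linear":[0.002,0,0],"twist":[0,0,0],"fingers":1},{"linear":[0.002,0,0],"twist":[0,0,0],"fingers":1}]'
```

```text
time: 5.68
position: [0.6068, 0.0663, 0.0958]
tool_rot: [1.064, 1.296, -1.068]
ft_force: [-0.2, 0.1, 0.0]
grip_width: 0.003
t 5.683 p [0.6068 0.0663 0.0958] rot [ 1.064  1.296 -1.068] F [-0.18  0.13  0.01] grip 0.003
trough-frame tcp [46.4 46.6 95.8] shift mm [ 3.8 -0.4 -0.4] twist [-0.31  0.03  0.15]
time: 6.02
position: [0.6079, 0.0659, 0.0913]
tool_rot: [1.067, 1.294, -1.067]
ft_force: [0.5, -0.2, 0.3]
grip_width: 0.006
time: 6.27
position: [0.6081, 0.0666, 0.0897]
tool_rot: [1.066, 1.294, -1.066]
ft_force: [1.0, -1.2, -0.0]
grip_width: 0.004
time: 6.52
position: [0.608, 0.0667, 0.0875]
tool_rot: [1.066, 1.294, -1.066]
ft_force: [0.8, -0.5, 0.6]
grip_width: 0.004
```

```bash
python3 -m creep '[{"linear":[0.001,0,0],"twist":[0,0,0],"fingers":1},{"linear":[0.003,0,0],"twist":[0,0,0],"fingers":1},{"linear":[0.003,0,0],"twist":[0,0,0],"fingers":1}]';  python3 -m creep '[{"linear":[0.001,0,0],"twist":[0,0,0],"fingers":1},{"linear":[0.003,0,0],"twist":[0,0,0],"fingers":1},{"linear":[0.003,0,0],"twist":[0,0,0],"fingers":1}]'; python3 - <<'E'
from h import *
shift([.046,YH[2],.08])
snap('wrist','w2.png'); snap('side','s2.png')
E
```

```text
time: 6.77
position: [0.6078, 0.067, 0.0842]
tool_rot: [1.066, 1.294, -1.066]
ft_force: [1.0, -0.8, 1.0]
grip_width: 0.002
time: 7.02
position: [0.6076, 0.0673, 0.0811]
tool_rot: [1.066, 1.295, -1.066]
ft_force: [1.4, -0.1, 1.2]
grip_width: 0.004
t 7.017 p [0.6076 0.0673 0.0811] rot [ 1.066  1.295 -1.066] F [ 1.36 -0.14  1.18] grip 0.004
trough-frame tcp [47.3 47.4 81.1] shift mm [ 1.1 -1.3  0.4] twist [-0.3  -0.02  0.02]
```

View pics/w2.png

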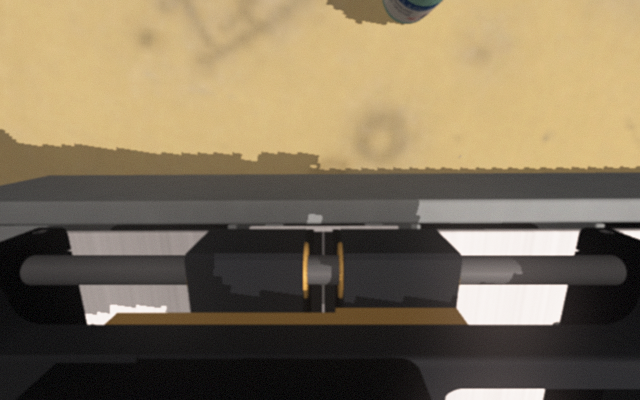

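View pics/s2.png

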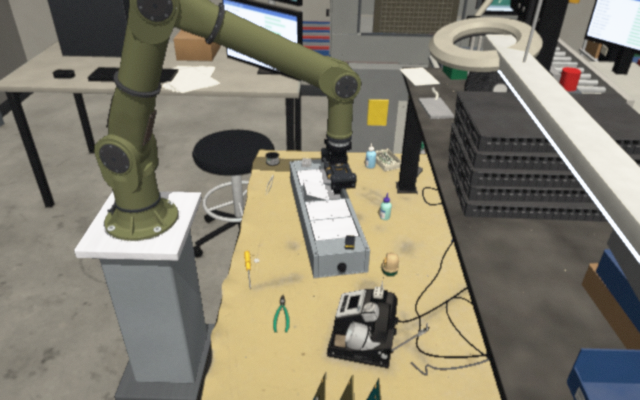

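The side view shows hatch 2 tipping: its near edge is raised at px (312,185), and the force is only about 1 N. Pressing on to about 24 mm.

```bash
python3 -m creep '[{"linear":[0.002,-0.001,0],"twist":[0,0,0],"fingers":1},{"linear":[0.005,-0.001,0],"twist":[0,0,0],"fingers":1},{"linear":[0.008,-0.001,0],"twist":[0,0,0],"fingers":1},{"linear":[0.008,-0.001,0],"twist":[0,0,0],"fingers":1}]';  python3 -m creep '[{"linear":[0.002,-0.001,0],"twist":[0,0,0],"fingers":1},{"linear":[0.004,-0.001,0],"twist":[0,0,0],"fingers":1},{"linear":[0.006,-0.001,0],"twist":[0,0,0],"fingers":1},{"linear":[0.006,-0.001,0],"twist":[0,0,0],"fingers":1}]'; python3 - <<'E'
from h import *
shift([.046,YH[2],.13])
E
```

```text
time: 7.45
position: [0.6063, 0.0669, 0.0727]
tool_rot: [1.065, 1.295, -1.066]
ft_force: [-0.0, 0.3, 0.1]
grip_width: 0.007
time: 7.78
position: [0.6056, 0.0666, 0.067]
tool_rot: [1.065, 1.295, -1.066]
ft_force: [-0.2, 0.6, 1.1]
grip_width: 0.003
t 7.783 p [0.6056 0.0666 0.067 ] rot [ 1.065  1.295 -1.066] F [-0.17  0.63  1.13] grip 0.003
trough-frame tcp [45.3 47.  67. ] shift mm [-63.    0.7   0. ] twist [-0.31  0.    0.03]
```

```bash
python3 -m creep '[{"linear":[-0.02,0,0],"twist":[0,0,0],"fingers":1},{"linear":[-0.055,0,0],"twist":[0,0,0],"fingers":1},{"linear":[-0.09,-0.005,0],"twist":[0,0,0],"fingers":1},{"linear":[-0.115,-0.03,0],"twist":[0,0,0],"fingers":1},{"linear":[-0.12,-0.065,0],"twist":[0,0,0],"fingers":1},{"linear":[-0.12,-0.1,0],"twist":[0,0,0],"fingers":1},{"linear":[-0.12,-0.125,0],"twist":[0,0,0],"fingers":1},{"linear":[-0.12,-0.135,0],"twist":[0,0,0],"fingers":1}]';  python3 - <<'E'
from h import *
shift([-.085,YH[2],.12])
snap('wrist','w3.png')
im,d,p=snap('side','s3.png')
K,T=np.array(p['K']),np.array(p['cam_to_world'])
v,u=np.mgrid[:400,:640]
P=np.stack([(u-K[0,2])/K[0,0]*d,(v-K[1,2])/K[1,1]*d,d,np.ones_like(d)],-1)@T.T
q=(P[...,:3]-[*C,0])@RT
m=(d>0)&(abs(q[...,1]-.047)<.046)&(abs(q[...,0])<.075)&(q[...,2]>.088)&(q[...,2]<.14)
for a in range(-70,30,10):
    w=m&(abs(q[...,0]*1000-a)<5)
    if w.sum(): print(a,w.sum(),np.median(q[w][:,2]).round(4))
cv2.imwrite('pics/s3z.png',cv2.resize(im[130:280,240:440,::-1],None,fx=3.5,fy=3.5))
E
```

```text
time: 8.45
position: [0.4701, 0.0398, 0.1872]
tool_rot: [1.064, 1.294, -1.069]
ft_force: [0.8, 0.2, -0.7]
grip_width: 0.004
t 8.45 p [0.4701 0.0398 0.1872] rot [ 1.064  1.294 -1.069] F [ 0.82  0.24 -0.65] grip 0.004
trough-frame tcp [-92.9  47.5 187.2] shift mm [67.2  8.   0.4] twist [-0.36  0.09  0.12]
-40 10 0.1326
-30 43 0.1307
-20 37 0.1189
-10 37 0.1064
0 36 0.0953
10 11 0.0899
```

View pics/s3z.png

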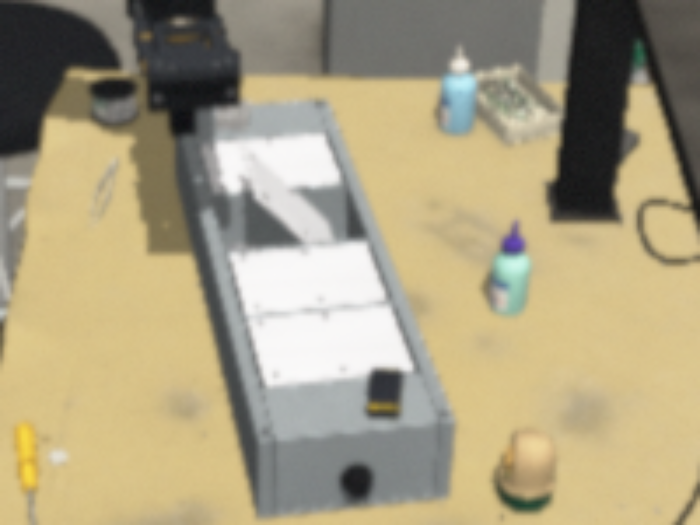

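View pics/w3.png

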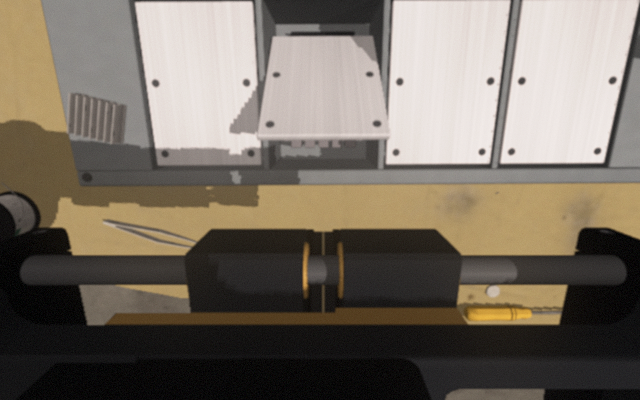

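Hatch 2 stays tilted at about 0.87 rad (near edge around x' −34, z 132 mm). The wrist view shows it at px (260–388, 35–138), centred on the fingers. I'm lowering in front of the raised edge and then pushing along its arc.

```bash
python3 -m creep '[{"linear":[0.02,0.002,0],"twist":[0,0,0],"fingers":1},{"linear":[0.045,0.005,0],"twist":[0,0,0],"fingers":1},{"linear":[0.062,0.01,0],"twist":[0,0,0],"fingers":1},{"linear":[0.067,0.02,0],"twist":[0,0,0],"fingers":1},{"linear":[0.067,0.032,0],"twist":[0,0,0],"fingers":1},{"linear":[0.067,0.036,0],"twist":[0,0,0],"fingers":1},{"linear":[0.067,0.036,0],"twist":[0,0,0],"fingers":1}]';  python3 - <<'E'
from h import *
shift([-.044,YH[2],.121])
E
```

```text
time: 9.13
position: [0.5103, 0.0484, 0.1202]
tool_rot: [1.067, 1.295, -1.064]
ft_force: [-0.2, 0.1, 0.3]
grip_width: 0.003
t 9.133 p [0.5103 0.0484 0.1202] rot [ 1.067  1.295 -1.064] F [-0.19  0.14  0.34] grip 0.003
trough-frame tcp [-51.7  48.  120.2] shift mm [-0.8  7.7  1. ] twist [-0.28 -0.08 -0.03]
```

```bash
python3 -m creep '[{"linear":[0,0.004,0.001],"twist":[0,0,0],"fingers":1},{"linear":[-0.001,0.008,0.001],"twist":[0,0,0],"fingers":1},{"linear":[-0.003,0.012,0.001],"twist":[0,0,0],"fingers":1},{"linear":[-0.006,0.016,0.001],"twist":[0,0,0],"fingers":1},{"linear":[-0.008,0.02,0.001],"twist":[0,0,0],"fingers":1},{"linear":[-0.010,0.025,0.001],"twist":[0,0,0],"fingers":1}]';  python3 - <<'E'
from h import *
shift([-.0005,YH[2],.1355])
E
```

```text
time: 9.63
position: [0.5339, 0.0514, 0.1312]
tool_rot: [1.066, 1.294, -1.065]
ft_force: [-0.2, 0.0, 1.1]
grip_width: 0.007
t 9.633 p [0.5339 0.0514 0.1312] rot [ 1.066  1.294 -1.065] F [-0.2   0.04  1.06] grip 0.007
trough-frame tcp [-28.   46.4 131.2] shift mm [-4.3 27.5 -0.8] twist [-0.32  0.03 -0.04]
```

```bash
python3 -m creep '[{"linear":[-0.001,0.005,0],"twist":[0,0,0],"fingers":1},{"linear":[-0.002,0.01,0],"twist":[0,0,0],"fingers":1},{"linear":[-0.003,0.015,0],"twist":[0,0,0],"fingers":1},{"linear":[-0.004,0.02,0],"twist":[0,0,0],"fingers":1},{"linear":[-0.004,0.024,0],"twist":[0,0,0],"fingers":1},{"linear":[-0.004,0.027,0],"twist":[0,0,0],"fingers":1},{"linear":[-0.004,0.027,0],"twist":[0,0,0],"fingers":1}]';  python3 - <<'E'
from h import *
shift([.006,YH[2],.1355])
snap('side','s4.png'); im=cv2.imread('pics/s4.png')
cv2.imwrite('pics/s4z.png',cv2.resize(im[100:280,240:440],None,fx=3.3,fy=3.3))
E
```

```text
time: 10.22
position: [0.5605, 0.0568, 0.1344]
tool_rot: [1.066, 1.294, -1.065]
ft_force: [-0.4, -0.4, 0.1]
grip_width: 0.003
t 10.217 p [0.5605 0.0568 0.1344] rot [ 1.066  1.294 -1.065] F [-0.43 -0.38  0.09] grip 0.003
trough-frame tcp [ -0.9  46.4 134.4] shift mm [-1.1  6.9 -0.6] twist [-0.31 -0.01 -0.02]
```

View pics/s4z.png

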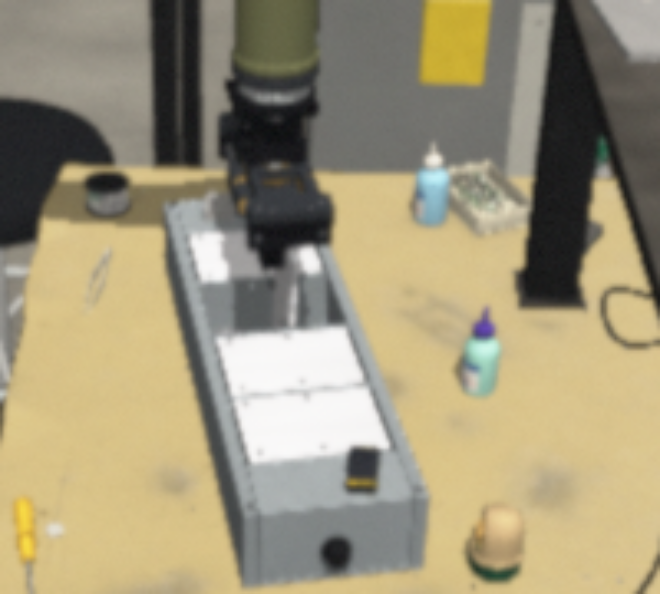

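The plate is nearly upright at px (290,290), and the force is negligible. A small extra push will lean it slightly back.

```bash
python3 -m creep '[{"linear":[0,0.003,0],"twist":[0,0,0],"fingers":1},{"linear":[0,0.006,0],"twist":[0,0,0],"fingers":1},{"linear":[0,0.008,0],"twist":[0,0,0],"fingers":1},{"linear":[0,0.008,0],"twist":[0,0,0],"fingers":1}]'; python3 -m creep '[{"linear":[0,-0.01,0],"twist":[0,0,0],"fingers":1},{"linear":[-0.005,-0.03,0],"twist":[0,0,0],"fingers":1},{"linear":[-0.02,-0.06,0],"twist":[0,0,0],"fingers":1},{"linear":[-0.04,-0.09,0],"twist":[0,0,0],"fingers":1},{"linear":[-0.07,-0.11,0],"twist":[0,0,0],"fingers":1},{"linear":[-0.1,-0.12,0],"twist":[0,0,0],"fingers":1},{"linear":[-0.11,-0.12,0],"twist":[0,0,0],"fingers":1}]'; python3 - <<'E'
from h import *
s=st()
snap('wrist','w5.png')
snap('top','t5.png')
im,d,p=snap('side','s5.png')
K,T=np.array(p['K']),np.array(p['cam_to_world'])
v,u=np.mgrid[:400,:640]
P=np.stack([(u-K[0,2])/K[0,0]*d,(v-K[1,2])/K[1,1]*d,d,np.ones_like(d)],-1)@T.T
q=(P[...,:3]-[*C,0])@RT
m=(d>0)&(abs(q[...,1]-.047)<.05)&(abs(q[...,0]-.01)<.05)&(q[...,2]>.09)&(q[...,2]<.16)
for a in range(90,160,10):
    w=m&(abs(q[...,2]*1000-a)<5)
    if w.sum(): print(a,w.sum(),(q[w][:,0]*1000).mean().round(1),(q[w][:,0]*1000).min().round(1),(q[w][:,0]*1000).max().round(1))
cv2.imwrite('pics/s5z.png',cv2.resize(im[120:280,260:420,::-1],None,fx=3.6,fy=3.6,interpolation=cv2.INTER_CUBIC))
E
```

```text
time: 10.6
position: [0.568, 0.0582, 0.1344]
tool_rot: [1.066, 1.294, -1.066]
ft_force: [0.1, -0.4, 0.4]
grip_width: 0.006
time: 11.18
position: [0.4495, 0.0347, 0.2489]
tool_rot: [1.067, 1.288, -1.063]
ft_force: [1.0, 0.1, 0.4]
grip_width: 0.008
t 11.183 p [0.4495 0.0347 0.2489] rot [ 1.067  1.288 -1.063] F [1.   0.11 0.4 ] grip 0.008
90 13 13.0 10.9 17.8
100 26 13.9 11.3 17.8
110 28 15.8 13.5 20.4
120 31 17.5 15.4 20.3
130 28 19.6 17.7 22.5
140 25 21.4 18.7 26.5
150 32 23.5 20.4 27.5
```

View pics/s5z.png

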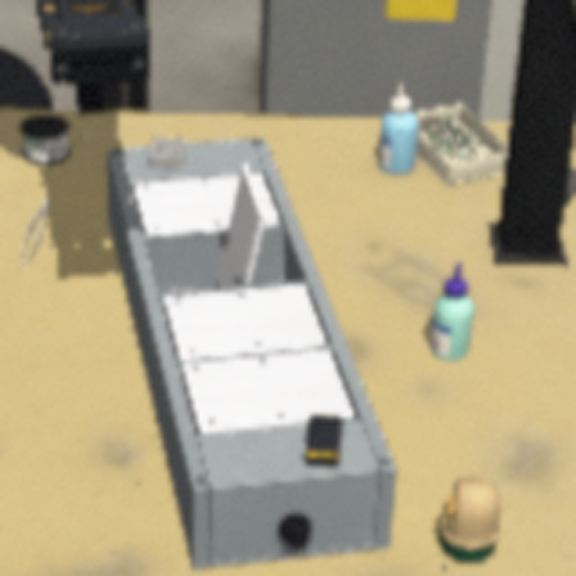

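View pics/w5.png

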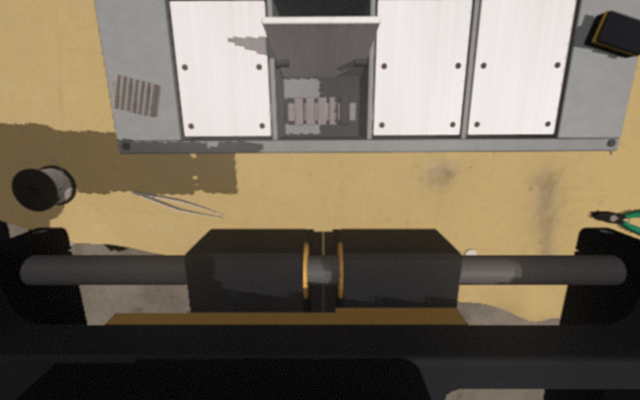

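The hatch 2 plate stands at px (250,225) in the side crop, leaning back about 0.18 rad (tilt about 1.75 rad). The other three hatches are flush, nothing nearby has moved, and the gripper is clear. Handing in.

```bash
python3 -c "
from bench import job
print(job.close_job())"
```

```text
the job is handed in; nothing more can be done
None
```

Hatch 2 is the one missing its block. It now stands open, leaning slightly back, and I handed the job in at about 11.4 s of the 54 s allowed.

- **Finding it:** I pressed the far sides in the order 4, 3, 2. Hatches 4 and 3 were blocked, reaching 17 N and 16 N after about 2 mm. Hatch 2 gave way at about 1 N, less than the 2–8 N expected. I did not press hatch 1, because the loose one was already found.
- **Opening it:** I pressed hatch 2 down 24 mm, which tilted it to about 0.87 rad, then pushed its raised near edge over along its arc. The force readings during the push were about 1 N.
- **Last checks:** Depth from the side camera put hatch 2 at about 1.75 rad, between upright and its stop. It stayed there once the gripper had backed off. In the pictures the other three hatches are flush and the loose items look undisturbed. The gripper was about 12 cm clear, reading about 1 N, which is noise.
- **One slip:** My first move command was typed in millimetres instead of metres and ran by mistake. The per-row limit kept it to 164 mm in free space along the intended direction, and the arm touched nothing.

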